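Lock the tube mixer by feel, load it and start it

ROBOT

A 6-joint arm with a two-finger parallel gripper is mounted at the origin on the work surface. World frame = base frame: x ahead of the robot, y to its left, z up, the work surface at z = 0. Lengths are in m, angles in rad, forces in N, time in s.
With the tool pointing down it reaches from about 0.35 to 0.775 m from the base axis. Payload 7.3 kg.
Tool frame: the origin (TCP) lies on the centre line of the jaws, within the pads' length; the fingertips stand 25 mm ahead of it and the grasp point (between the pads) lies 6 mm ahead of it (robot.finger_overhang is the z of the fingertips in the tool frame, in m); z points along the fingers, y is the line along which they close (so a half turn about z gives the same grasp; the last joint's range is limited). The gripper opens to 92 mm and grips with 3 to 60 N. Pads are 19 mm wide; open, the fingers measure 130 mm over their backs; the gripper's body (75 mm by 190 mm) begins 47 mm behind the grasp point.
Start: joints at [1.181, 0.342, 1.524, -0, 1.275, -0.146], TCP at [0.127, 0.509, 0.252] pointing down, gripper open.
Joint ranges: [-2.53, 2.53], [-0.77, 2.02], [0.04, 2.7], [-1, 4.14], [0.28, 2.66], [-3.11, 3.11]. Speed limits (rad/s): [2.57, 2.57, 3.14, 3.14, 3.14, 3.14].

INTERFACE

Orientations are given as a unit quaternion [w, x, y, z].
In Python, from plant import robot gives the robot as it stands. The module is installed in compiled form; this text tells all that it offers.
- The arm moves only by the tool servo_tool, never from a script. Its argument "increments" is a list that holds one entry, the list of rows, each a list of 7 numbers: the shift along the tool's x, y, z in units of 25 mm (1.0 is 25 mm), then the turn, a rotation vector about the tool's x, y, z in units of 10 degrees (1.0 is 10 degrees), then the closure, from 0 (fully open) to 1 (shut). In form: [[[x, y, z, ax, ay, az, gripper], ...]]. A call has 1 to 12 rows; each row is the pose to reach, as a shift and turn from the pose commanded when the call began, along the tool's axes at that moment; what a row does not reach only later rows make up. A row lasts 1/8 s, in which the tool goes at most 62.5 mm and 10.7 degrees, less where a joint would pass 70% of its speed; a pose out of reach is approached as far as the arm can. A call with a gripper value outside its range is refused whole. The fingers move at their own pace and stop on an object; the grip force is fixed at half the most. Time passes only in rows, so rows that repeat a pose let the fingers close. It gives the time, the measured TCP pose, the force, the opening and the grip force at its end, in the units of the state.
- robot.get_obs(): the state, without advancing time (a new reading comes with each control period).
- robot.capture(name): name is "scene" or "top" or "wrist"; returns a dict with "img" (420x560x3 uint8, blue, green, red), "fx", "fy", "cx", "cy" (pixels), "R" (3x3) and "t" (3): a world point X has camera coordinates R X + t. Camera axes: x right, y down, z forward; pixel columns grow to the right and rows downward; lengths in m; the calibration is good to about 2 mm. A picture is of the moment at which its call begins. There is no depth.
- robot.job_done(): hands the job in; it is judged then, once.
The state is a dict: "t": time; "joint_positions": joint angles; "qvel": joint speeds; "tau": joint torques, N m; "tcp_pos": TCP position; "tool_rot": TCP orientation; "contact_force": force on the tool from outside, world axes, zero at the start; "torque": the same for the moment, N m; "width": finger opening in m; "grip_force": force on a finger pad.
Only numpy, scipy, OpenCV 4.12 (cv2) and the standard library are available. Lean on these libraries where they do the work, as an engineer would, in place of code of your own. Each camera call takes 0.05 s, during which the arm holds its last target. There are 200 camera calls.

TASK

Lock the tube mixer for loading: feel along the hidden back wall of the port under its front overhang with the lock rod until you find the lock hole, and push the rod fully home. With the rod left in the hole, stand every tube from the slant rack upright in the mixer's cups, one to a cup and fully seated; then draw the rod out, lay it flat on its mat, and press the start button fully down and let it come up again. Never press start while the rod is in the lock hole, and leave the other things on the bench alone.

Things in the scene. Friction and masses are not known exactly. Their poses are not given: they have to be found in the camera images.
- mixer: Fixed white tube mixer, 190 (x) x 240 (y) mm, deck 95 mm high, four tapered aluminium cups in a row on it. Origin: on the bench, 100 mm behind its front edge, mid-width; x runs front to back (away from the robot), y to its left, z up. Under the front overhang is the lock port: a recess 100 mm wide (y -50 to 50), 40 mm deep, ledge 42.5 mm and ceiling 75 mm above the bench.
- port_mid (a point): Middle of the port's hidden back wall, a flat upright face: (-60, 0, 52) mm in the mixer's frame. In it is the lock hole, 12 mm wide and 18 mm high, 40 mm deep with a solid end, running straight along the mixer's +x, its axis 52 mm above the bench and, differing from start to start, anywhere from 32 mm right to 32 mm left of this point along the mixer's y: it cannot be seen and must be felt for.
- start (a joint): Start push button on the mixer's deck: travel in m, 0 up, 0.008 fully down; springs back; about 5 N fully down.
- start_top (a point): Centre of the top of the grey start button (26 mm wide, on a black housing), on the mixer's front right: (-68, -85) mm in the mixer's frame; it is pressed straight down.
- rack: Fixed white slant rack, 210 mm wide (y). Origin: on the bench. Tubes recline in four lanes at y = -75, -25, 25, 75 mm, open above, caps leaning to the rack's +x (away from the robot), 0.60 rad from vertical, tips at (-45, lane, 30) mm. The sloping board under them ends 80 mm up from the tips, so the upper 40 mm of each tube is free all round. Ribs 12 mm high keep the tubes in lane.
- rod: Lock rod: black box handle 60 (x) x 20 (y) x 22 (z) mm with a straight steel shaft of 8 mm diameter out of its +x end, flat-ended. Origin: middle of the handle's underside; the shaft's axis is 11 mm above it and the shaft's end is at x = 135 mm. Centre of mass about 20 mm ahead of the origin; 110 g. Starts lying on the mat.
- rod_tip (a point): Centre of the end of the lock rod's shaft.
- mat: Fixed black rubber mat, 240 (x) x 150 (y) x 4 mm, the lock rod's place. Origin: centre of its underside.
- well0 (a point): Cup 0 of the row on the mixer's deck (numbered from the mixer's right, pitch 45 mm): on its axis, where a fully seated tube's tip rests, 103 mm above the bench. Cup rim at 148 mm, mouth 26 mm wide, narrowing to about 20 mm and then to a cone that matches the tube's.
- tube0: Conical sample tube, white, 17 mm diameter, 120 mm long, with a green screw cap of 22 mm diameter over the top 14 mm; the lowest 23 mm taper to a 6 mm tip. Origin: centre of the tip; z runs along the tube to the cap. About 24 g. Three or four of them are present. Grip it by the cap along its axis.
- well1 (a point): Cup 1 of the row on the mixer's deck (numbered from the mixer's right, pitch 45 mm): on its axis, where a fully seated tube's tip rests, 103 mm above the bench. Cup rim at 148 mm, mouth 26 mm wide, narrowing to about 20 mm and then to a cone that matches the tube's.
- tube1: Conical sample tube, white, 17 mm diameter, 120 mm long, with a green screw cap of 22 mm diameter over the top 14 mm; the lowest 23 mm taper to a 6 mm tip. Origin: centre of the tip; z runs along the tube to the cap. About 24 g. Three or four of them are present. Grip it by the cap along its axis.
- well2 (a point): Cup 2 of the row on the mixer's deck (numbered from the mixer's right, pitch 45 mm): on its axis, where a fully seated tube's tip rests, 103 mm above the bench. Cup rim at 148 mm, mouth 26 mm wide, narrowing to about 20 mm and then to a cone that matches the tube's.
- tube2: Conical sample tube, white, 17 mm diameter, 120 mm long, with a green screw cap of 22 mm diameter over the top 14 mm; the lowest 23 mm taper to a 6 mm tip. Origin: centre of the tip; z runs along the tube to the cap. About 24 g. Three or four of them are present. Grip it by the cap along its axis.
- well3 (a point): Cup 3 of the row on the mixer's deck (numbered from the mixer's right, pitch 45 mm): on its axis, where a fully seated tube's tip rests, 103 mm above the bench. Cup rim at 148 mm, mouth 26 mm wide, narrowing to about 20 mm and then to a cone that matches the tube's.
- tube3: Conical sample tube, white, 17 mm diameter, 120 mm long, with a green screw cap of 22 mm diameter over the top 14 mm; the lowest 23 mm taper to a 6 mm tip. Origin: centre of the tip; z runs along the tube to the cap. About 24 g. Three or four of them are present. Grip it by the cap along its axis.
- dishes_a: Stack of five culture dishes, 90 mm wide, 80 mm high. Origin: centre of its underside. Bystander: leave it alone.
- dishes_b: Stack of three culture dishes, 90 mm wide, 48 mm high. Origin: centre of its underside. Bystander: leave it alone.
- vial: Small amber vial, 26 mm wide, 45 mm high. Origin: centre of its underside. Bystander: leave it alone.
- spare_cap: Spare green cap, 28 mm wide, 18 mm high. Origin: centre of its underside. Bystander: leave it alone.
- tipbox: Grey tip box, 80 x 120 x 60 mm. Origin: centre of its underside. Bystander: leave it alone.
- stopper: Rubber stopper, 28 mm wide, 22 mm high. Origin: centre of its underside. Bystander: leave it alone.
Mind the look-alikes: they are no part of the job. Leave any pink, purple or turquoise look-alike of the tube0 alone.

How it is judged:
On the way, in this order (a step that is already met when the one before it is completed fails the run):
1. the lock rod is home in the lock hole (x of rod_tip in the frame of mixer between -0.03 and 0 m and y of rod_tip in the frame of mixer between -0.05 and 0.05 m and z of rod_tip in the frame of mixer between 0.04 and 0.065 m), for 0.2 s.
2. every tube present is seated upright in a cup and released, with the lock rod still in the lock hole (all of step 1 and ((horizontal distance between tube0 and well0 below 0.006 m and height (world z) of tube0 between 0.095 and 0.11 m) or (horizontal distance between tube0 and well1 below 0.006 m and height (world z) of tube0 between 0.095 and 0.11 m) or (horizontal distance between tube0 and well2 below 0.006 m and height (world z) of tube0 between 0.095 and 0.11 m) or (horizontal distance between tube0 and well3 below 0.006 m and height (world z) of tube0 between 0.095 and 0.11 m)) and angle between each of tube0, tube1, tube2, tube3's own z axis and vertical below 0.12 rad and contact force between each of tube0, tube1, tube2, tube3 and the fingers below 0.05 N and linear speed of each of tube0, tube1, tube2, tube3 below 0.05 m/s and ((horizontal distance between tube1 and well0 below 0.006 m and height (world z) of tube1 between 0.095 and 0.11 m) or (horizontal distance between tube1 and well1 below 0.006 m and height (world z) of tube1 between 0.095 and 0.11 m) or (horizontal distance between tube1 and well2 below 0.006 m and height (world z) of tube1 between 0.095 and 0.11 m) or (horizontal distance between tube1 and well3 below 0.006 m and height (world z) of tube1 between 0.095 and 0.11 m)) and ((horizontal distance between tube2 and well0 below 0.006 m and height (world z) of tube2 between 0.095 and 0.11 m) or (horizontal distance between tube2 and well1 below 0.006 m and height (world z) of tube2 between 0.095 and 0.11 m) or (horizontal distance between tube2 and well2 below 0.006 m and height (world z) of tube2 between 0.095 and 0.11 m) or (horizontal distance between tube2 and well3 below 0.006 m and height (world z) of tube2 between 0.095 and 0.11 m)) and ((horizontal distance between tube3 and well0 below 0.006 m and height (world z) of tube3 between 0.095 and 0.11 m) or (horizontal distance between tube3 and well1 below 0.006 m and height (world z) of tube3 between 0.095 and 0.11 m) or (horizontal distance between tube3 and well2 below 0.006 m and height (world z) of tube3 between 0.095 and 0.11 m) or (horizontal distance between tube3 and well3 below 0.006 m and height (world z) of tube3 between 0.095 and 0.11 m))), for 0.2 s.
3. the lock rod lies flat on its mat, released and at rest (x of rod in the frame of mat between -0.12 and 0.12 m and y of rod in the frame of mat between -0.075 and 0.075 m and z of rod in the frame of mat below 0.03 m and angle between rod's own x axis and vertical between 1.4 and 1.74 rad and contact force between rod and the fingers below 0.05 N and linear speed of rod below 0.03 m/s), for 0.2 s.
4. the start button is fully down (value of joint start above 0.0065 m), for 0.05 s.
At the end, for the whole second after the job is handed in: Every tube present rests in a cup (tip within 6 mm of its axis, 95 to 110 mm high), within 0.12 rad of upright. The lock rod lies flat (0.17 rad), the middle of its handle over the mat. All are released, the tubes at rest. The start button is up (less than 2 mm down) (((horizontal distance between tube0 and well0 below 0.006 m and height (world z) of tube0 between 0.095 and 0.11 m) or (horizontal distance between tube0 and well1 below 0.006 m and height (world z) of tube0 between 0.095 and 0.11 m) or (horizontal distance between tube0 and well2 below 0.006 m and height (world z) of tube0 between 0.095 and 0.11 m) or (horizontal distance between tube0 and well3 below 0.006 m and height (world z) of tube0 between 0.095 and 0.11 m)) and angle between each of tube0, tube1, tube2, tube3's own z axis and vertical below 0.12 rad and contact force between each of tube0, tube1, tube2, tube3, rod and the fingers below 0.05 N and linear speed of each of tube0, tube1, tube2, tube3 below 0.05 m/s and ((horizontal distance between tube1 and well0 below 0.006 m and height (world z) of tube1 between 0.095 and 0.11 m) or (horizontal distance between tube1 and well1 below 0.006 m and height (world z) of tube1 between 0.095 and 0.11 m) or (horizontal distance between tube1 and well2 below 0.006 m and height (world z) of tube1 between 0.095 and 0.11 m) or (horizontal distance between tube1 and well3 below 0.006 m and height (world z) of tube1 between 0.095 and 0.11 m)) and ((horizontal distance between tube2 and well0 below 0.006 m and height (world z) of tube2 between 0.095 and 0.11 m) or (horizontal distance between tube2 and well1 below 0.006 m and height (world z) of tube2 between 0.095 and 0.11 m) or (horizontal distance between tube2 and well2 below 0.006 m and height (world z) of tube2 between 0.095 and 0.11 m) or (horizontal distance between tube2 and well3 below 0.006 m and height (world z) of tube2 between 0.095 and 0.11 m)) and ((horizontal distance between tube3 and well0 below 0.006 m and height (world z) of tube3 between 0.095 and 0.11 m) or (horizontal distance between tube3 and well1 below 0.006 m and height (world z) of tube3 between 0.095 and 0.11 m) or (horizontal distance between tube3 and well2 below 0.006 m and height (world z) of tube3 between 0.095 and 0.11 m) or (horizontal distance between tube3 and well3 below 0.006 m and height (world z) of tube3 between 0.095 and 0.11 m)) and x of rod in the frame of mat between -0.12 and 0.12 m and y of rod in the frame of mat between -0.075 and 0.075 m and z of rod in the frame of mat below 0.03 m and angle between rod's own x axis and vertical between 1.4 and 1.74 rad and value of joint start below 0.002 m); the robot touches nothing.
It fails at once if the start button is pressed while the lock rod is in the lock hole (value of joint start above 0.004 m and (x of rod_tip in the frame of mixer between -0.03 and 0 m and y of rod_tip in the frame of mixer between -0.05 and 0.05 m and z of rod_tip in the frame of mixer between 0.04 and 0.065 m)).
It fails at once if a bystander (dishes, vial, spare cap, tip box, stopper) is moved more than 30 mm (distance of any of dishes_a, dishes_b, vial, spare_cap, tipbox, stopper from where it was at the start of the episode above 0.03 m).
Of tube0, tube1, tube2, tube3 only 3 to 4 are there at a start; the rules pass over those that are not, and their reading is None.
At some moment in a run one of rod may be knocked a few centimetres aside while the robot is not near it.
It also fails if it takes over 210 s, if anything falls off the work surface, if the arm or the gripper's body presses on something with over 40 N, if the wrist force passes 120 N, or if a joint passes its speed limit or range.

## Working session

There is one attempt and no reset: what is moved stays moved. The work goes in short steps, Python scripts to look and compute and a tool call to move; the robot and the scene stay as the last step left them, time stands still between calls to the robot, and variables do not carry over. Pictures are saved under pics/ and viewed, at most 14 in all, crops included, and the job is handed in when it is done.

Besides the shell and the picture viewer there is one more tool, called after "Emit:" as a command line: name --argument value ..., lists and objects as JSON in quotes. servo_tool: Moves the arm, as the interface text tells. Its arguments: {"type":"object","properties":{"increments":{"type":"array"}},"required":["increments"]}

```bash
mkdir -p pics; cat > h.py <<'E'
import numpy as np, cv2, json
from plant import robot
def snap(n,f):
    c=robot.capture(n); cv2.imwrite('pics/'+f+'.png',c['img'])
    json.dump({k:np.array(c[k]).tolist() for k in('fx','fy','cx','cy','R','t')},open('pics/'+f+'.json','w')); return c
def cal(f): return {k:np.array(v) for k,v in json.load(open('pics/'+f+'.json')).items()}
def ray(c,u,v,z):
    R=c['R'];o=-R.T@c['t'];d=R.T@np.array([(u-c['cx'])/c['fx'],(v-c['cy'])/c['fy'],1]);return o+d*(z-o[2])/d[2]
def proj(c,X):
    p=c['R']@np.array(X)+c['t'];return np.array([c['fx']*p[0]/p[2]+c['cx'],c['fy']*p[1]/p[2]+c['cy']])
E
python3 - <<'E'
from h import *
for n in('scene','top'):
    c=snap(n,n+'0'); print(n,c['fx'],c['cx'],c['cy'],-c['R'].T@c['t'],c['R'].round(2).tolist())
o=robot.get_obs();print(o['tcp_pos'],o['tool_rot'],o['width'],o['contact_force'])
E
```

```text
scene 411.8881757448617 288.33892169133856 208.71941215655397 [ 1.3235066  -0.23186022  0.85918224] [[0.3, 0.95, 0.02], [0.64, -0.19, -0.74], [-0.71, 0.24, -0.67]]
top 483.7112743650841 275.0154613952831 214.4853034897133 [0.30983828 0.03713676 1.4483342 ] [[0.01, -1.0, 0.01], [-0.99, -0.01, -0.13], [0.13, -0.0, -0.99]]
[0.12660135 0.5091895  0.25114083] [-1.55366331e-04  1.21588161e-01  9.92580425e-01 -6.28659028e-04] 0.09176841210833533 [ 0.1212853   0.9193675  -0.88923271]
```

View pics/top0.png

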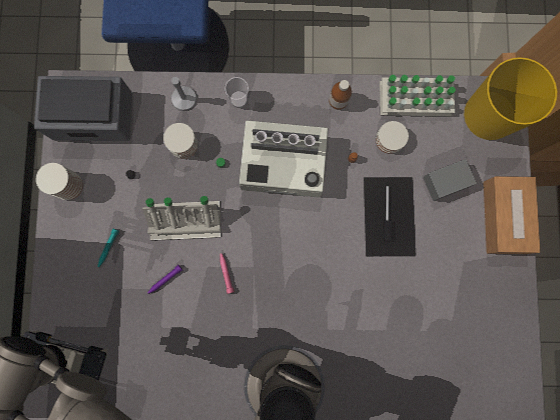

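View pics/scene0.png

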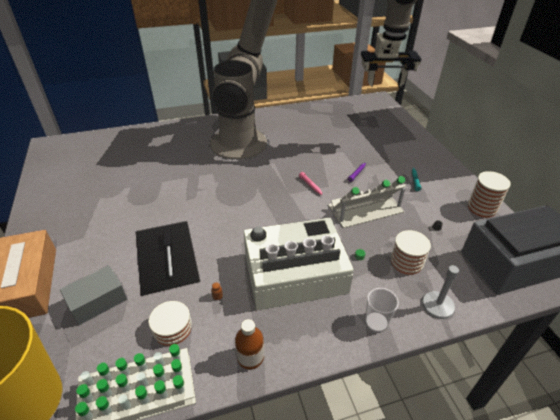

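The top view shows the mixer at about (284,158), the rack at (185,220) with three green caps at (150,202), (168,201) and (204,200), and the mat with the rod at (389,215). The pink, purple and turquoise tubes lying on the bench at (227,273), (166,279) and (107,247) are look-alikes, as is the far 15-cap rack at (418,95). Next I'll enlarge these areas to measure them.

```bash
python3 - <<'E'
from h import *
im=cv2.imread('pics/top0.png')
a=cv2.resize(im[115:205,230:340],None,fx=4,fy=4,interpolation=cv2.INTER_CUBIC) #440x360
b=cv2.resize(im[190:250,140:230],None,fx=4,fy=4,interpolation=cv2.INTER_CUBIC) #360x240
m=cv2.resize(im[172:262,358:422],None,fx=4,fy=4,interpolation=cv2.INTER_CUBIC) #256x360
out=np.zeros((600,800,3),np.uint8); out[:360,:440]=a; out[360:600,:360]=b; out[:360,500:756]=cv2.convertScaleAbs(m,alpha=2,beta=20)
cv2.imwrite('pics/crop1.png',out)
E
```

```text
(no output)
```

View pics/crop1.png

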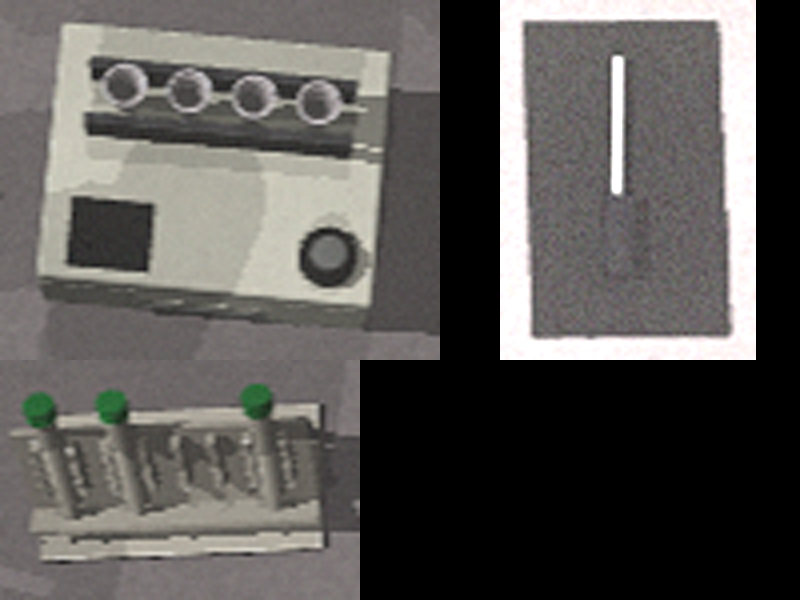

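```bash
python3 - <<'E'
from h import *
c=cal('top0')
def P(u,v,u0,v0,z,o=(0,0)): return ray(c,u0+(u-o[0]+.5)/4-.5,v0+(v-o[1]+.5)/4-.5,z)*1000
M=[P(u,v,230,115,.095) for u,v in((63,25),(390,52),(371,306),(38,275))]
for p in M: print('deck',p.round(1))
print(np.mean(M,0), [np.linalg.norm(M[i]-M[(i+1)%4]).round(1) for i in range(4)],[np.degrees(np.arctan2(*(M[i]-M[j])[[1,0]])).round(2) for i,j in((0,3),(1,2))],[np.degrees(np.arctan2(*(M[i]-M[j])[[1,0]])).round(2)-90 for i,j in((0,1),(3,2))])
C=[P(u,v,230,115,.148) for u,v in((125,86),(190,90),(255,96),(320,102))]
for p in C: print('cup',p.round(1))
print('btn',P(330,252,230,115,.115))
for u,v in((40,407),(112,404),(257,400)): print('cap',P(u,v,140,190,.03+.12*np.cos(.6)+.005,(0,360)).round(1))
for u,v in((72,512),(138,510),(275,506)):print('tubelow',P(u,v,140,190,.04,(0,360)).round(1))
for u,v in((40,561),(322,548)):print('rack front',P(u,v,140,190,0.01,(0,360)).round(1))
for u,v in((617,56),(616,194)): print('shaft',P(u,v,358,172,.015,(500,0)).round(1))
Q=[P(u,v,358,172,.004,(500,0)) for u,v in((523,22),(718,20),(731,335),(533,337))]
for p in Q: print('mat',p.round(1))
print(np.mean(Q,0))
for u,v in((600,190),(640,190),(606,275),(645,275)): print('handle',P(u,v,358,172,.026,(500,0)).round(1))
for u,v in((220,162),(352,156),(181,138),(131,175)): print(ray(c,u,v,.02)*1000)
E
```

```text
deck [761.3 121.4  95. ]
deck [ 744.3 -115.4   95. ]
deck [ 557.7 -101.5   95. ]
deck [577.  135.4  95. ]
[660.05591322   9.96713888  95.        ] [np.float64(237.4), np.float64(187.2), np.float64(237.7), np.float64(184.8)] [np.float64(-4.37), np.float64(-4.26)] [np.float64(-4.099999999999994), np.float64(-4.659999999999997)]
cup [700.5  74.3 148. ]
cup [698.2  29.2 148. ]
cup [694.5 -15.9 148. ]
cup [690.9 -60.9 148. ]
btn [592.13063451 -70.68384434 115.        ]
cap [515.8 377.3 134. ]
cap [518.5 328.  134. ]
cap [522.6 228.5 134. ]
tubelow [453.2 374.7  40. ]
tubelow [455.2 326.6  40. ]
tubelow [459.4 226.6  40. ]
rack front [419.3 404.   10. ]
rack front [431.6 194.7  10. ]
shaft [ 591.7 -304.4   15. ]
shaft [ 486.8 -301.7   15. ]
mat [ 619.2 -235.8    4. ]
mat [ 622.7 -384.6    4. ]
mat [ 383.3 -388.2    4. ]
mat [ 380.  -240.4    4. ]
[ 501.3169189  -312.25676923    4.        ]
handle [ 488.3 -287.3   26. ]
handle [ 488.7 -317.    26. ]
handle [ 425.2 -290.6   26. ]
handle [ 425.6 -319.4   26. ]
[656.69053827 200.05619261  20.        ]
[ 680.58986849 -199.08448226   20.        ]
[729.74603905 320.51055923  20.        ]
[613.15604028 466.3710316   20.        ]
```

The deck measures 237 x 186 mm (true size 240 x 190). The cup pitch comes out at 45 mm, and the button is within 2 mm of where the mixer frame puts it, so the calibration holds. There are three tubes, in the lanes at y≈377, 328 and 228. I'll write a row planner and look at the rack with the wrist camera on the way.

```bash
cat >> h.py <<'E'
from scipy.spatial.transform import Rotation as Ro
def cur():
    o=robot.get_obs();q=o['tool_rot'];return np.array(o['tcp_pos']),Ro.from_quat([q[1],q[2],q[3],q[0]])
def tool(xang,tilt=0):
    """tool x at world angle xang deg, z down; then tilted about tool x by tilt rad"""
    a=np.radians(xang);x=[np.cos(a),np.sin(a),0];z=[0,0,-1]
    return Ro.from_matrix(np.array([x,np.cross(z,x),z]).T)*Ro.from_rotvec([tilt,0,0])
def rows(wps,p=None,R=None):
    """wps: (x,y,z mm, Rotation) -> row numbers"""
    if p is None:p,R=cur()
    for w in wps:
        d=R.inv().apply(np.array(w[:3])/1000-p)/.025; r=np.degrees((R.inv()*w[3]).as_rotvec())/10
        print([float(v) for v in np.r_[d,r].round(3)])
def st():
    o=robot.get_obs();p,R=cur();print('t',round(o['t'],2),'tcp',(p*1000).round(1),'xang,z',np.degrees(np.arctan2(*R.as_matrix()[[1,0],0])).round(2),R.as_matrix()[:,2].round(3),'F',np.round(o['contact_force'],1),'w',round(o['width']*1000,1),'g',round(o['grip_force'],1),'q',np.round(o['joint_positions'],2))
E
python3 - <<'E'
from h import *
rows([(440,300,340,tool(178.5))]); rows([(440,-150,300,tool(178.5)),(456.7,-301.5,160,tool(178.5))],np.array([.44,.3,.34]),tool(178.5))
E
```

```text
[-14.184, -5.099, -3.55, -0.007, -0.002, -1.247]
[-0.471, -17.994, 1.6, 0.0, 0.0, 0.0]
[-1.298, -24.034, 7.2, 0.0, 0.0, 0.0]
```

Emit:
servo_tool --increments '[[[-14.2,-5.1,-3.55,0,0,-1.25,0],[-14.2,-5.1,-3.55,0,0,-1.25,0],[-14.2,-5.1,-3.55,0,0,-1.25,0],[-14.2,-5.1,-3.55,0,0,-1.25,0],[-14.2,-5.1,-3.55,0,0,-1.25,0],[-14.2,-5.1,-3.55,0,0,-1.25,0],[-14.2,-5.1,-3.55,0,0,-1.25,0],[-14.2,-5.1,-3.55,0,0,-1.25,0],[-14.2,-5.1,-3.55,0,0,-1.25,0],[-14.2,-5.1,-3.55,0,0,-1.25,0]]]'

```text
t: 1.35
tcp_pos: [0.4391, 0.3011, 0.3403]
tool_rot: [-0.0, 0.012, 1.0, 0.0]
contact_force: [0.3, 1.3, 0.0]
width: 0.092
grip_force: 0.0
```

```bash
python3 - <<'E'
from h import *
st();c=snap('wrist','w1');print(-c['R'].T@c['t'],c['R'].round(2).tolist(),c['fx'])
for X in((.52,.3,.12),(.59,-.3,.01)):print(proj(c,X))
E
```

```text
t 1.35 tcp [439.1 301.1 340.3] xang,z 178.66 [-0.001  0.    -1.   ] F [0.3 1.3 0. ] w 92.0 g 0.0 q [ 0.46  0.3   1.34  0.    1.5  -1.09]
[0.36135094 0.3025252  0.47262874] [[0.02, 1.0, 0.0], [0.96, -0.02, 0.29], [0.29, -0.01, -0.96]] 297.13970881350156
[278.59826434 243.19461986]
[-68.29201257 261.80605108]
```

View pics/w1.png

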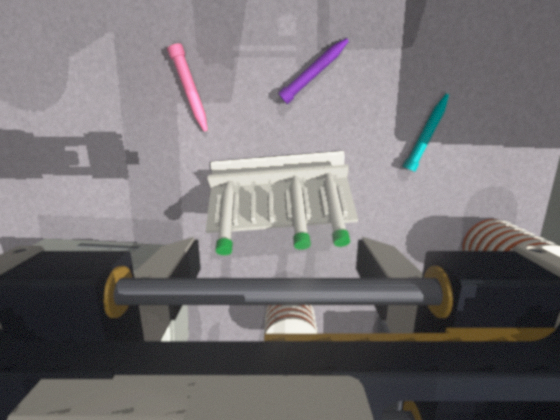

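```bash
python3 - <<'E'
from h import *
for f,box in(('w1',(200,225,360,260)),('top0',(140,190,230,215)),('scene0',(330,170,430,205))):
    im=cv2.imread(f'pics/{f}.png').astype(int);x0,y0,x1,y1=box
    m=((im[...,1]-np.maximum(im[...,0],im[...,2]))>25).astype(np.uint8);k=np.zeros_like(m);k[y0:y1,x0:x1]=m[y0:y1,x0:x1]
    n,_,s,ct=cv2.connectedComponentsWithStats(k);c=cal(f)
    for i in range(1,n):
        if s[i,4]>8: print(f,s[i,4],ct[i].round(1),(ray(c,*ct[i],.1232)*1000).round(1))
c=cal('w1')
for u,v in((212,160),(343,153),(207,231),(356,222)):print(ray(c,u,v,.01)*1000)
E
```

```text
w1 244 [341.6 237.9] [513.1 380.3 123.2]
w1 255 [301.9 240.8] [515.9 329.9 123.2]
w1 264 [224.  246.6] [521.6 229.9 123.2]
top0 45 [203.2 199.3] [525.1 231.9 123.2]
top0 47 [148.9 201.8] [516.2 382.1 123.2]
top0 47 [167.  201.1] [518.9 332.  123.2]
scene0 50 [401.1 179.2] [512.7 384.8 123.2]
scene0 49 [386.1 182.9] [516.  334.3 123.2]
scene0 50 [355.2 190.2] [522.  233.6 123.2]
[426.2794346  198.84194527  10.        ]
[420.3252243  402.24072179  10.        ]
[544.4640462  180.11378225  10.        ]
[534.42582516 428.22471756  10.        ]
```

The wrist view shows the white tubes' caps at (224,246), (302,240) and (341,237), and all three cameras agree on their positions to about 4 mm. On to the rod.

Emit:
servo_tool --increments '[[[-0.5,-18,1.6,0,0,0,0],[-0.5,-18,1.6,0,0,0,0],[-0.5,-18,1.6,0,0,0,0],[-0.5,-18,1.6,0,0,0,0],[-0.5,-18,1.6,0,0,0,0],[-0.5,-18,1.6,0,0,0,0],[-0.5,-18,1.6,0,0,0,0],[-1.3,-24,7.2,0,0,0,0],[-1.3,-24,7.2,0,0,0,0],[-1.3,-24,7.2,0,0,0,0],[-1.3,-24,7.2,0,0,0,0],[-1.3,-24,7.2,0,0,0,0]]]'

```text
t: 2.9
tcp_pos: [0.457, -0.3006, 0.1586]
tool_rot: [-0.001, 0.013, 1.0, 0.001]
contact_force: [-0.4, -0.7, 0.5]
width: 0.0917
grip_force: 0.0
```

```bash
python3 - <<'E'
from h import *
st();c=snap('wrist','w2');print(proj(c,(.457,-.3015,.026)))
im=c['img'];im=cv2.resize(cv2.convertScaleAbs(im,alpha=1.6,beta=20),None,fx=1.4,fy=1.4);cv2.imwrite('pics/w2v.png',im)
E
```

```text
t 2.9 tcp [ 457.  -300.6  158.6] xang,z 178.47 [-0.003  0.002 -1.   ] F [-0.4 -0.7  0.5] w 91.7 g 0.0 q [-0.72  0.47  1.59  0.    1.08 -2.27]
[276.73386173 202.48653792]
```

View pics/w2v.png

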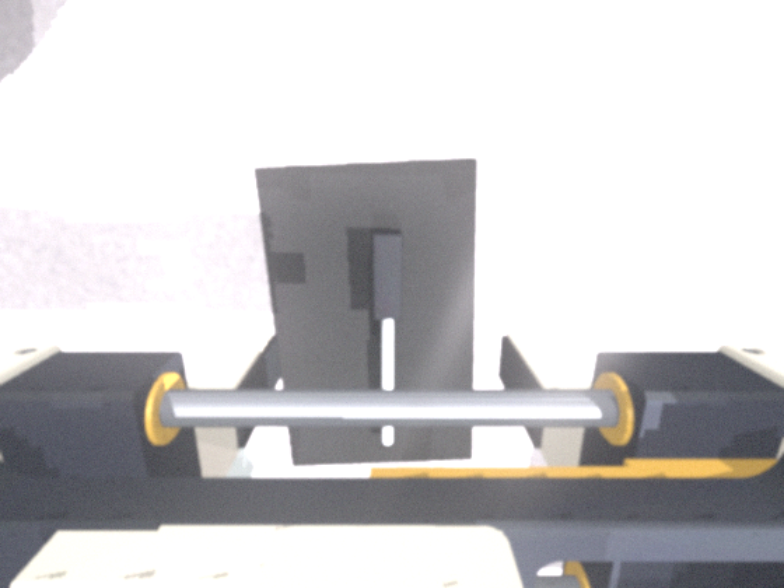

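The wrist view shows the handle centred at about (387,277), its front edge at v=318 and the shaft tip at (388,444). The rod is aligned with the tool, so I'll measure the offsets.

```bash
python3 - <<'E'
from h import *
c=cal('w2')
print('tip',ray(c,388/1.4,444/1.4,.017)*1000,'front',ray(c,387/1.4,318/1.4,.026)*1000,'rear',ray(c,387/1.4,237/1.4,.026)*1000)
R=tool(178.5)
rows([(456,-301.8,60,R),(456,-301.8,32,R)])
E
```

```text
tip [ 589.31317466 -304.78182176   17.        ] front [ 481.4669325  -302.47942568   26.        ] rear [ 425.88484697 -300.89938955   26.        ]
[0.052, -0.083, 3.997, 0.008, -0.007, 0.002]
[0.051, -0.085, 5.117, 0.008, -0.007, 0.002]
```

Emit:
servo_tool --increments '[[[0.05,-0.05,3.5,0,0,0,0],[0.05,-0.05,4.6,0,0,0,0],[0.05,-0.05,5.1,0,0,0,0],[0.05,-0.05,5.1,0,0,0,0.5],[0.05,-0.05,5.1,0,0,0,1],[0.05,-0.05,5.1,0,0,0,1],[0.05,-0.05,5.1,0,0,0,1],[0.05,-0.05,5.1,0,0,0,1],[0.05,-0.05,5.1,0,0,0,1],[0.05,-0.05,5.1,0,0,0,1]]]'

```text
t: 4.2
tcp_pos: [0.4562, -0.3018, 0.0329]
tool_rot: [-0.0, 0.013, 1.0, 0.0]
contact_force: [0.2, 1.1, 0.0]
width: 0.0268
grip_force: 0.0
```

```bash
python3 - <<'E'
from h import *
st()
E
```

```text
t 4.2 tcp [ 456.2 -301.8   32.9] xang,z 178.53 [-0.  0. -1.] F [0.2 1.1 0. ] w 26.8 g 0.0 q [-0.72  0.65  1.71  0.    0.79 -2.27]
```

Emit:
servo_tool --increments '[[[0,0,0,0,0,0,1],[0,0,0,0,0,0,1],[0,0,0,0,0,0,1],[0,0,0,0,0,0,1],[0,0,-2,0,0,0,1],[0,0,-4.5,0,0,0,1]]]'

```text
t: 4.95
tcp_pos: [0.4555, -0.3011, 0.1453]
tool_rot: [-0.002, 0.013, 1.0, 0.001]
contact_force: [1.4, -0.9, -1.5]
width: 0.0199
grip_force: 30.0
```

```bash
python3 - <<'E'
from h import *
st()
R=tool(175.7)
rows([(415.7,28.3,145,R),(415.7,28.3,69.9,R)])
E
```

```text
t 4.95 tcp [ 455.5 -301.1  145.3] xang,z 178.53 [-0.003  0.003 -1.   ] F [ 1.4 -0.9 -1.5] w 19.9 g 30.0 q [-0.72  0.49  1.61  0.    1.05 -2.27]
[1.929, 13.131, 0.054, 0.015, -0.018, 0.283]
[1.92, 13.123, 3.058, 0.015, -0.018, 0.283]
```

Emit:
servo_tool --increments '[[[1.93,13.13,0,0,0,0.28,1],[1.93,13.13,0,0,0,0.28,1],[1.93,13.13,0,0,0,0.28,1],[1.93,13.13,0,0,0,0.28,1],[1.93,13.13,0,0,0,0.28,1],[1.93,13.13,0,0,0,0.28,1],[1.93,13.13,0,0,0,0.28,1],[1.93,13.13,2,0,0,0.28,1],[1.93,13.13,3.03,0,0,0.28,1],[1.93,13.13,3.03,0,0,0.28,1],[1.93,13.13,3.03,0,0,0.28,1]]]'

```text
t: 6.32
tcp_pos: [0.4173, 0.0269, 0.0704]
tool_rot: [0.001, 0.038, 0.999, -0.0]
contact_force: [0.2, -0.3, -1.0]
width: 0.0195
grip_force: 30.0
```

```bash
python3 - <<'E'
from h import *
st()
a=snap('top','t2')['img'][100:270,210:360];b=snap('scene','s2')['img'][130:300,170:400]
b=cv2.resize(b,None,fx=3,fy=3);a=cv2.resize(a,None,fx=1.7,fy=1.7)
o=np.zeros((600,800,3),np.uint8);o[:a.shape[0],:a.shape[1]]=a;cv2.imwrite('pics/a2.png',cv2.resize(cv2.imread('pics/t2.png')[100:270,210:360],None,fx=3.5,fy=3.5,interpolation=cv2.INTER_CUBIC))
c=cal('t2');print('px tip expected',proj(c,(.549,.018,.052)))
E
```

```text
t 6.33 tcp [417.3  26.9  70.4] xang,z 175.68 [ 0.001 -0.    -1.   ] F [ 0.2 -0.3 -1. ] w 19.5 g 30.0 q [-0.12  0.42  2.03  0.    0.69 -1.61]
px tip expected [280.05754129 196.14631321]
```

View pics/a2.png

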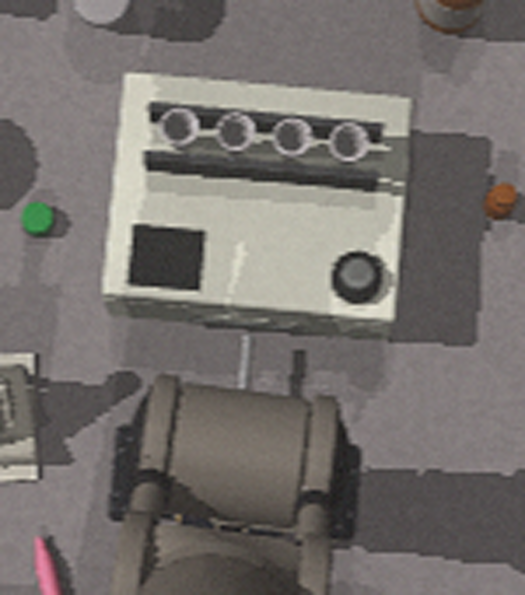

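The tip at crop (247,337), image (280.6,196.3), matches the prediction. Now to advance until the tip touches the wall.

Emit:
servo_tool --increments '[[[-1,0,0,0,0,0,1],[-1.8,0,0,0,0,0,1],[-2,0,0,0,0,0,1],[-2.1,0,0,0,0,0,1],[-2.2,0,0,0,0,0,1],[-2.25,0,0,0,0,0,1],[-2.25,0,0,0,0,0,1]]]'

```text
t: 7.3
tcp_pos: [0.4723, 0.0235, 0.0697]
tool_rot: [-0.0, 0.037, 0.999, 0.0]
contact_force: [-1.0, -0.9, -1.2]
width: 0.0198
grip_force: 30.0
```

```bash
cat >> h.py <<'E'
TH=np.radians(-4.3);MO=np.array([.665,.0096])
def mx(p=None):
    p=cur()[0] if p is None else p
    d=p[:2]-MO;c,s=np.cos(TH),np.sin(TH);return (np.array([c*d[0]+s*d[1],-s*d[0]+c*d[1]])*1000).round(1)
def mw(x,y):
    c,s=np.cos(TH),np.sin(TH);return MO*1000+np.array([c*x-s*y,s*x+c*y])
E
python3 -c "
from h import *
st();print(mx())"
```

```text
t 7.3 tcp [472.3  23.5  69.7] xang,z 175.73 [-0.  0. -1.] F [-1.  -0.9 -1.2] w 19.8 g 30.0 q [-0.11  0.49  1.89  0.    0.76 -1.61]
[-193.2   -0.6]
```

Emit:
servo_tool --increments '[[[-0.04,0,0,0,0,0,1],[-0.08,0,0,0,0,0,1],[-0.12,0,0,0,0,0,1],[-0.16,0,0,0,0,0,1]]]'

```text
t: 7.8
tcp_pos: [0.4728, 0.0236, 0.0687]
tool_rot: [-0.004, 0.037, 0.999, 0.0]
contact_force: [-11.7, 0.5, 1.6]
width: 0.0197
grip_force: 30.0
```

```bash
python3 -c "
from h import *
st();print(mx())"
```

```text
t 7.8 tcp [472.8  23.6  68.7] xang,z 175.74 [-0.009  0.001 -1.   ] F [-11.7   0.5   1.6] w 19.7 g 30.0 q [-0.11  0.5   1.88 -0.    0.77 -1.61]
[-192.7   -0.5]
```

Contact at 11.7 N, so the wall is found and it is solid at y≈0. I'll ease off slightly and sweep toward the mixer's left.

Emit:
servo_tool --increments '[[[0.06,0.08,-0.02,0,0,0,1],[0.06,0.16,-0.02,0,0,0,1],[0.06,0.24,-0.02,0,0,0,1],[0.06,0.32,-0.02,0,0,0,1],[0.06,0.4,-0.02,0,0,0,1],[0.06,0.48,-0.02,0,0,0,1],[0.06,0.56,-0.02,0,0,0,1],[0.06,0.64,-0.02,0,0,0,1],[0.06,0.72,-0.02,0,0,0,1]]]'

```text
t: 8.93
tcp_pos: [0.474, 0.0408, 0.0694]
tool_rot: [-0.003, 0.038, 0.999, -0.0]
contact_force: [-6.2, -3.8, -0.8]
width: 0.02
grip_force: 30.2
```

```bash
python3 -c "
from h import *
st();print(mx())"
```

```text
t 8.93 tcp [474.   40.8  69.4] xang,z 175.66 [-0.006 -0.    -1.   ] F [-6.2 -3.8 -0.8] w 20.0 g 30.2 q [-0.08  0.5   1.88 -0.    0.77 -1.57]
[-192.8   16.8]
```

Emit:
servo_tool --increments '[[[0,0.08,0,0,0,0,1],[0,0.16,0,0,0,0,1],[0,0.24,0,0,0,0,1],[0,0.32,0,0,0,0,1],[0,0.4,0,0,0,0,1],[0,0.48,0,0,0,0,1],[0,0.56,0,0,0,0,1],[0,0.64,0,0,0,0,1],[0,0.72,0,0,0,0,1],[0,0.74,0,0,0,0,1]]]'

```text
t: 10.18
tcp_pos: [0.4782, 0.0594, 0.0704]
tool_rot: [0.001, 0.038, 0.999, -0.0]
contact_force: [0.3, -4.8, -0.5]
width: 0.0195
grip_force: 30.2
```

```bash
python3 -c "
from h import *
st();print(mx())"
```

```text
t 10.18 tcp [478.2  59.4  70.4] xang,z 175.7 [ 0.001 -0.    -1.   ] F [ 0.3 -4.8 -0.5] w 19.5 g 30.2 q [-0.04  0.5   1.87 -0.    0.77 -1.53]
[-190.    35.6]
```

The axial force fell to zero, the rod went forward 2.7 mm, and there is now a side force of -4.8 N. The tip is in the hole against its left edge. I'll relieve the side load and push in.

Emit:
servo_tool --increments '[[[0,-0.06,0,0,0,0,1],[-0.1,-0.12,0,0,0,0,1],[-0.2,-0.12,0,0,0,0,1],[-0.3,-0.12,0,0,0,0,1],[-0.4,-0.12,0,0,0,0,1],[-0.4,-0.12,0,0,0,0,1]]]'

```text
t: 10.92
tcp_pos: [0.4877, 0.0559, 0.0702]
tool_rot: [0.0, 0.037, 0.999, 0.0]
contact_force: [0.4, -0.3, -1.2]
width: 0.0197
grip_force: 30.0
```

```bash
python3 -c "
from h import *
st();print(mx())"
```

```text
t 10.93 tcp [487.7  55.9  70.2] xang,z 175.74 [ 0.  0. -1.] F [ 0.4 -0.3 -1.2] w 19.7 g 30.0 q [-0.04  0.51  1.84  0.    0.79 -1.54]
[-180.3   32.9]
```

Emit:
servo_tool --increments '[[[-0.2,0,0,0,0,0,1],[-0.4,0,0,0,0,0,1],[-0.6,0,0,0,0,0,1],[-0.8,0,0,0,0,0,1],[-1.0,0,0,0,0,0,1],[-1.1,0,0,0,0,0,1],[-1.16,0,0,0,0,0,1],[-1.16,0,0,0,0,0,1]]]'

```text
t: 11.92
tcp_pos: [0.5152, 0.0539, 0.0699]
tool_rot: [-0.001, 0.037, 0.999, 0.0]
contact_force: [-5.8, 0.9, -0.0]
width: 0.0197
grip_force: 30.0
```

```bash
python3 -c "
from h import *
st();print(mx())"
```

```text
t 11.93 tcp [515.2  53.9  69.9] xang,z 175.74 [-0.003  0.    -1.   ] F [-5.8  0.9 -0. ] w 19.7 g 30.0 q [-0.04  0.55  1.76  0.    0.83 -1.54]
[-152.7   32.9]
```

The rod is home: 40 mm past the wall, with the end felt at 5.8 N. When released it will tilt nose up onto the ledge, so I'll lower the handle gently into that pose before opening.

Emit:
servo_tool --increments '[[[0.06,0,0.13,0,-0.2,0,1],[0.08,0,0.26,0,-0.4,0,1],[0.09,0,0.38,0,-0.6,0,1],[0.09,0,0.38,0,-0.6,0,0.9],[0.09,0,0.38,0,-0.6,0,0.75],[0.09,0,0.38,0,-0.6,0,0.6],[0.09,0,0.38,0,-0.6,0,0.4],[0.09,0,0.38,0,-0.6,0,0.4]]]'

```text
t: 12.92
tcp_pos: [0.5144, 0.0539, 0.0608]
tool_rot: [0.052, 0.037, 0.998, -0.002]
contact_force: [-0.1, 0.4, -0.1]
width: 0.0484
grip_force: 0.0
```

```bash
python3 -c "
from h import *
st();print(mx())
snap('scene','s3');snap('wrist','w3')
im=cv2.imread('pics/w3.png');cv2.imwrite('pics/w3v.png',cv2.convertScaleAbs(im,alpha=1.6,beta=20))"
```

```text
t 12.93 tcp [514.4  53.9  60.8] xang,z 175.73 [ 0.105 -0.008 -0.994] F [-0.1  0.4 -0.1] w 48.4 g 0.0 q [-0.04  0.53  1.86 -0.01  0.65 -1.53]
[-153.5   32.9]
```

View pics/w3v.png

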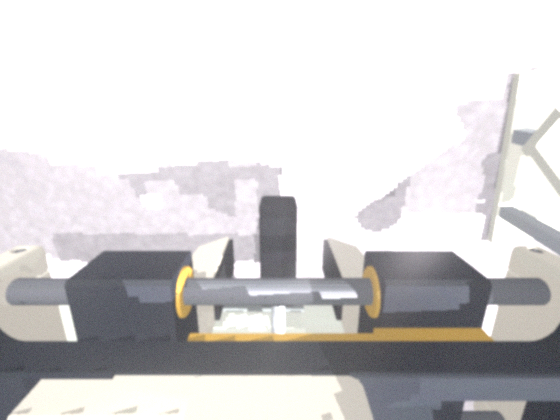

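The handle sits free between the open fingers. I'll retreat up and go to the tilted pre-grasp over the nearest tube.

```bash
cat >> h.py <<'E'
def grasp(cap,back,yaw=93.3,tilt=.6):
    a=-tool(yaw,tilt).as_matrix()[:,2]; return np.array(cap)+(6+back)*a
E
python3 - <<'E'
from h import *
p,R=cur()
T=tool(93.3,.6);g=grasp((522.5,231,123.2),90);print(g)
rows([(500,54,210,R),(520,150,280,tool(93.3)),(*g,T)])
E
```

```text
[576.61579449 234.12029708 202.43221903]
[-0.058, -0.038, -5.997, 0.0, 0.0, 0.0]
[-0.861, 3.851, -8.727, 0.433, 0.493, 8.235]
[-2.532, 7.375, -5.431, 3.246, 2.953, 7.851]
```

Emit:
servo_tool --increments '[[[0,0,-2.5,0,0,0,0.4],[0,0,-5,0,0,0,0.4],[-0.06,-0.04,-6,0,0,0,0.4],[-0.86,3.85,-8.73,0.43,0.49,8.24,0.4],[-0.86,3.85,-8.73,0.43,0.49,8.24,0.4],[-0.86,3.85,-8.73,0.43,0.49,8.24,0.4],[-0.86,3.85,-8.73,0.43,0.49,8.24,0.4],[-0.86,3.85,-8.73,0.43,0.49,8.24,0.4],[-0.86,3.85,-8.73,0.43,0.49,8.24,0.4],[-0.86,3.85,-8.73,0.43,0.49,8.24,0.4],[-0.86,3.85,-8.73,0.43,0.49,8.24,0.4],[-0.86,3.85,-8.73,0.43,0.49,8.24,0.4]]]'

```text
t: 14.52
tcp_pos: [0.5199, 0.1499, 0.2799]
tool_rot: [0.0, 0.686, 0.727, 0.0]
contact_force: [0.2, 0.4, -0.7]
width: 0.055
grip_force: 0.0
```

```bash
python3 - <<'E'
from h import *
st()
T=tool(93.3,.6);g=grasp((522.5,231,123.2),90)
rows([(*g,T)])
E
```

```text
t 14.53 tcp [519.9 149.9 279.9] xang,z 93.32 [ 0. -0. -1.] F [ 0.2  0.4 -0.7] w 55.0 g 0.0 q [ 0.14  0.35  1.43 -0.    1.36  0.08]
[3.234, 2.458, 3.098, 3.439, 0.001, 0.002]
```

Emit:
servo_tool --increments '[[[3.23,2.46,1,1,0,0,0.4],[3.23,2.46,2,2,0,0,0.4],[3.23,2.46,3.1,3,0,0,0.4],[3.23,2.46,3.1,3.44,0,0,0.4],[3.23,2.46,3.1,3.44,0,0,0.4],[3.23,2.46,3.1,3.44,0,0,0.4]]]'

```text
t: 15.28
tcp_pos: [0.5769, 0.2342, 0.2035]
tool_rot: [-0.202, 0.656, 0.695, -0.213]
contact_force: [-0.6, 0.2, -1.0]
width: 0.0551
grip_force: 0.0
```

```bash
python3 - <<'E'
from h import *
st();c=snap('wrist','w4');cv2.imwrite('pics/w4v.png',cv2.convertScaleAbs(c['img'],alpha=1.4,beta=10))
for y in(.231,.331,.381):print(proj(c,(.5225-(y-.231)*.058,y,.1232)))
print(-c['R'].T@c['t'])
E
```

```text
t 15.28 tcp [576.9 234.2 203.5] xang,z 93.33 [-0.561 -0.032 -0.827] F [-0.6  0.2 -1. ] w 55.1 g 0.0 q [0.22 0.92 0.75 0.1  2.06 0.18]
[277.13464738 214.44403186]
[277.12910626  82.26442315]
[277.12573529   1.85239598]
[0.64713952 0.31600372 0.31285886]
```

View pics/w4v.png

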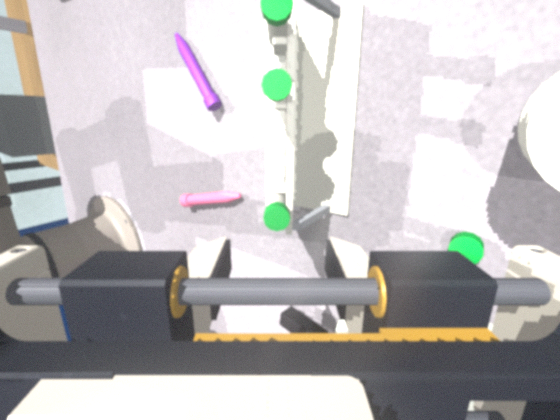

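The tilted pose is reachable. The caps sit at (277,216), (277,85) and (276,7), on the predictions within about 2 mm. Advancing to grip the first one.

Emit:
servo_tool --increments '[[[-0.03,0,1.5,0,0,0,0.4],[-0.03,0,2.7,0,0,0,0.4],[-0.03,0,3.4,0,0,0,0.4],[-0.03,0,3.62,0,0,0,0.5],[-0.03,0,3.62,0,0,0,0.7],[-0.03,0,3.62,0,0,0,1],[-0.03,0,3.62,0,0,0,1],[-0.03,0,3.62,0,0,0,1],[-0.03,0,3.62,0,0,0,1],[-0.03,0,3.62,0,0,0,1]]]'

```text
t: 16.58
tcp_pos: [0.5262, 0.2304, 0.1283]
tool_rot: [-0.203, 0.656, 0.695, -0.214]
contact_force: [2.3, -0.0, 5.5]
width: 0.0211
grip_force: 30.0
```

```bash
python3 - <<'E'
from h import *
st();p,R=cur();T=tool(85.7)
w=mw(32,-22.5);print('cup1',w,mw(32,67.5),mw(32,-67.5))
rows([(*(p*1000+90*-R.as_matrix()[:,2]),R),(w[0]-20,w[1],292,T)])
E
```

```text
t 16.57 tcp [526.2 230.4 128.3] xang,z 93.24 [-0.563 -0.032 -0.826] F [ 2.3 -0.   5.5] w 21.1 g 30.0 q [0.23 0.87 1.06 0.1  1.8  0.17]
cup1 [695.22290292 -15.23598476] [701.97098833  74.51067725] [691.84886021 -60.10931577]
[0.0, -0.0, -3.6, 0.0, 0.0, 0.0]
[-10.147, 0.766, -8.453, -3.426, 0.225, 0.732]
```

Emit:
servo_tool --increments '[[[0,0,-1.2,0,0,0,1],[0,0,-3.6,0,0,0,1],[-4,0.3,-6.5,-1,0.1,0.2,1],[-7,0.5,-7.5,-2,0.15,0.4,1],[-10.15,0.77,-8.45,-3.43,0.22,0.73,1],[-10.15,0.77,-8.45,-3.43,0.22,0.73,1],[-10.15,0.77,-8.45,-3.43,0.22,0.73,1],[-10.15,0.77,-8.45,-3.43,0.22,0.73,1],[-10.15,0.77,-8.45,-3.43,0.22,0.73,1]]]'

```text
t: 17.7
tcp_pos: [0.6747, -0.0144, 0.2903]
tool_rot: [-0.001, 0.733, 0.68, -0.001]
contact_force: [0.4, -0.0, 0.2]
width: 0.0211
grip_force: 30.0
```

```bash
python3 - <<'E'
from h import *
st();T=tool(85.7);w=mw(32,-22.5)
rows([(*w,285,T),(*w,222,T)])
a=snap('scene','s4');b=snap('top','t4')
o=np.zeros((600,800,3),np.uint8)
o[:390,:600]=cv2.resize(a['img'][170:300,210:410],None,fx=3,fy=3,interpolation=cv2.INTER_CUBIC)
o[390:,:360]=cv2.resize(b['img'][120:190,230:350],None,fx=3,fy=3,interpolation=cv2.INTER_CUBIC)
cv2.imwrite('pics/c4.png',o)
p,R=cur();tip=p+R.as_matrix()[:,2]*.119
print('tip',tip,'scene',proj(a,tip),'cup rims scene',[proj(a,(*mw(32,y)/1000,.148)).round(1).tolist() for y in(-67.5,-22.5,22.5,67.5)])
E
```

```text
t 17.7 tcp [674.7 -14.4 290.3] xang,z 85.76 [-0.002 -0.    -1.   ] F [ 0.4 -0.   0.2] w 21.1 g 30.0 q [-0.13  0.62  0.97 -0.    1.56 -0.06]
[0.027, 0.82, 0.209, -0.013, 0.002, 0.006]
[0.028, 0.825, 2.729, -0.013, 0.002, 0.006]
tip [ 0.67454196 -0.01374324  0.17148242] scene [288.48782279 232.39257993] cup rims scene [[271.6, 248.5], [290.3, 245.6], [308.8, 242.6], [326.9, 239.7]]
```

View pics/c4.png

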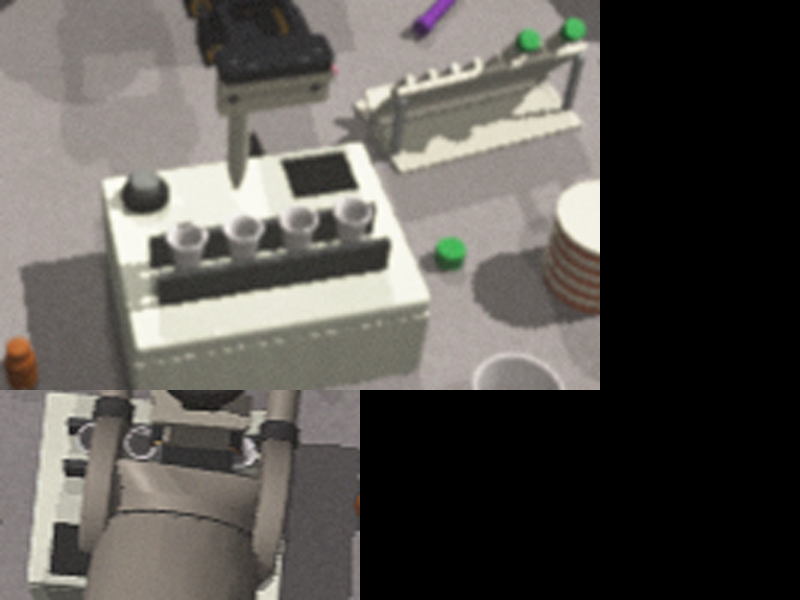

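The tip is seen at (288.7,232), on its prediction. The rims read about 1 px off theirs, so I'll aim 1 mm further in x and y, lower into cup 1, and then check.

Emit:
servo_tool --increments '[[[0.07,0.86,0,0,0,0,1],[0.07,0.86,0.3,0,0,0,1],[0.07,0.86,0.8,0,0,0,1],[0.07,0.86,1.3,0,0,0,1],[0.07,0.86,1.8,0,0,0,1],[0.07,0.86,2.2,0,0,0,1],[0.07,0.86,2.5,0,0,0,1],[0.07,0.86,2.65,0,0,0,1],[0.07,0.86,2.65,0,0,0,1]]]'

```text
t: 18.92
tcp_pos: [0.6963, -0.0151, 0.2248]
tool_rot: [-0.0, 0.733, 0.68, -0.001]
contact_force: [-3.0, -0.4, -1.6]
width: 0.0206
grip_force: 30.0
```

```bash
python3 -c "
from h import *
st();print(mx())"
```

```text
t 18.93 tcp [696.3 -15.1 224.8] xang,z 85.74 [-0.002 -0.001 -1.   ] F [-3.  -0.4 -1.6] w 20.6 g 30.0 q [-0.13  0.69  1.01 -0.    1.44 -0.06]
[ 33.  -22.3]
```

Emit:
servo_tool --increments '[[[0,-0.04,0.05,0,0,0,1],[0,-0.05,0.1,0,0,0,1],[0,-0.05,0.15,0,0,0,1],[0,-0.05,0.18,0,0,0,1],[0,-0.05,0.18,0,0,0,1]]]'

```text
t: 19.55
tcp_pos: [0.6962, -0.0151, 0.2237]
tool_rot: [0.002, 0.733, 0.68, 0.001]
contact_force: [-2.8, -0.6, 11.4]
width: 0.0206
grip_force: 30.0
```

```bash
python3 -c "
from h import *
st();print(mx())"
```

```text
t 19.55 tcp [696.2 -15.1 223.7] xang,z 85.74 [ 0.004 -0.002 -1.   ] F [-2.8 -0.6 11.4] w 20.6 g 30.0 q [-0.13  0.69  1.02 -0.    1.43 -0.06]
[ 32.9 -22.3]
```

Bottomed with 11 N and the height matches a seated tube. I'll release, rise, and head for the next tube.

```bash
python3 -c "
from h import *
p,R=cur();T=tool(93.3,.6)
rows([(*grasp((516.7,329.8,123.2),90),T),(*grasp((513.8,379.7,123.2),90),T)],p,tool(85.74))"
```

```text
[13.511, -6.035, 0.851, 3.433, -0.227, -0.733]
[15.493, -6.299, 0.851, 3.433, -0.227, -0.733]
```

Emit:
servo_tool --increments '[[[0,0,-0.1,0,0,0,0.95],[0,0,-0.1,0,0,0,0.8],[0,0,-0.1,0,0,0,0.6],[0,0,-0.1,0,0,0,0.45],[0,0,-0.1,0,0,0,0.45],[0,0,-1,0,0,0,0.45],[0,0,-3,0,0,0,0.45],[0,0,-4,0,0,0,0.45]]]'

```text
t: 20.55
tcp_pos: [0.696, -0.015, 0.3236]
tool_rot: [0.002, 0.733, 0.68, 0.001]
contact_force: [0.2, 0.6, -0.1]
width: 0.0504
grip_force: 0.0
```

```bash
python3 -c "
from h import *
st();a=snap('scene','s5')
cv2.imwrite('pics/c5.png',cv2.resize(a['img'][170:300,160:420],None,fx=3,fy=3,interpolation=cv2.INTER_CUBIC))
T=tool(93.3,.6)
rows([(*grasp((516.7,329.8,123.2),90),T)])"
```

```text
t 20.55 tcp [696.  -15.  323.6] xang,z 85.74 [ 0.004 -0.001 -1.   ] F [ 0.2  0.6 -0.1] w 50.4 g 0.0 q [-0.13  0.66  0.81 -0.    1.67 -0.06]
[13.514, -6.086, 4.898, 3.478, -0.216, -0.736]
```

View pics/c5.png

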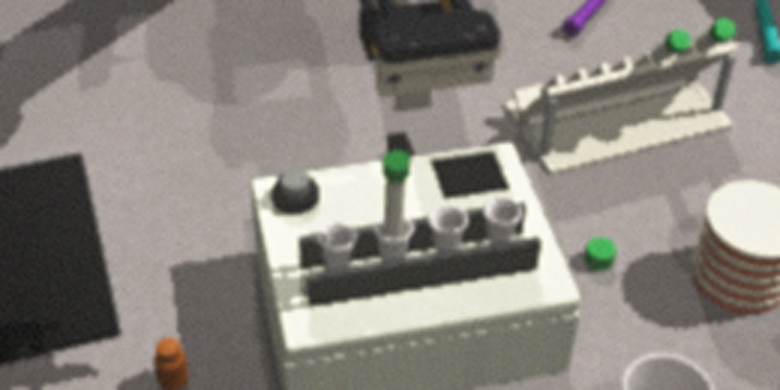

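The tube stands upright in cup 1 (cap at (397,165), straight above the rim at (395,235)). Next is the tube at y≈330.

Emit:
servo_tool --increments '[[[5,-3,1,0.6,0,0,0.45],[9,-5,2,1.5,-0.1,-0.3,0.45],[13.51,-6.08,3,2.5,-0.15,-0.5,0.45],[13.51,-6.08,4.9,3.45,-0.22,-0.74,0.45],[13.51,-6.08,4.9,3.45,-0.22,-0.74,0.45],[13.51,-6.08,4.9,3.45,-0.22,-0.74,0.45],[13.51,-6.08,4.9,3.45,-0.22,-0.74,0.45],[13.51,-6.08,4.9,3.45,-0.22,-0.74,0.45],[13.51,-6.08,4.9,3.45,-0.22,-0.74,0.45]]]'

```text
t: 21.72
tcp_pos: [0.57, 0.3314, 0.1987]
tool_rot: [-0.204, 0.656, 0.694, -0.215]
contact_force: [0.0, -0.9, 0.5]
width: 0.0506
grip_force: 0.0
```

```bash
python3 - <<'E'
from h import *
st();c=snap('wrist','w6')
im=c['img'].astype(int);m=((im[...,1]-np.maximum(im[...,0],im[...,2]))>40).astype(np.uint8)
n,_,s,ct=cv2.connectedComponentsWithStats(m)
for i in range(1,n):
    if s[i,4]>60: print(s[i],ct[i].round(1))
T=tool(93.3,.6)
for y in(329.8,379.7): print(proj(c,(.5167-(y-329.8)*5.8e-5,y/1000,.1232)))
rows([(*grasp((516.7,329.8,123.2),0),T)])
E
```

```text
t 21.73 tcp [570.  331.4 198.7] xang,z 93.23 [-0.565 -0.031 -0.824] F [ 0.  -0.9  0.5] w 50.6 g 0.0 q [0.34 1.01 0.58 0.19 2.13 0.34]
[261 137  29  31 678] [274.7 152.2]
[262 201  27  29 615] [274.7 215.2]
[275.53088429 214.50390937]
[275.31683388 151.37381592]
[0.06, -0.05, 3.466, -0.008, -0.01, -0.005]
```

The cap blobs at (274.7,215.2) and (274.7,152.2) match their predictions to 1 px. Gripping.

Emit:
servo_tool --increments '[[[0.05,-0.04,1.5,0,0,0,0.45],[0.05,-0.04,2.7,0,0,0,0.45],[0.05,-0.04,3.3,0,0,0,0.45],[0.05,-0.04,3.47,0,0,0,0.5],[0.05,-0.04,3.47,0,0,0,0.7],[0.05,-0.04,3.47,0,0,0,1],[0.05,-0.04,3.47,0,0,0,1],[0.05,-0.04,3.47,0,0,0,1],[0.05,-0.04,3.47,0,0,0,1],[0.05,-0.04,3.47,0,0,0,1]]]'

```text
t: 23.02
tcp_pos: [0.5192, 0.3315, 0.1274]
tool_rot: [-0.204, 0.655, 0.695, -0.215]
contact_force: [2.1, 1.1, 3.9]
width: 0.021
grip_force: 30.0
```

```bash
python3 - <<'E'
from h import *
st();p,R=cur();T=tool(85.7);w=mw(32.3,22.5)
rows([(*w,292,T)]);rows([(*w,223.5,T)],np.r_[w,292]/1000,T)
E
```

```text
t 23.02 tcp [519.2 331.5 127.4] xang,z 93.34 [-0.566 -0.032 -0.824] F [2.1 1.1 3.9] w 21.0 g 30.0 q [0.36 0.94 0.91 0.18 1.86 0.3 ]
[-12.465, 1.596, -9.104, -3.446, 0.224, 0.742]
[0.0, 0.0, 2.74, 0.0, 0.0, 0.0]
```

Emit:
servo_tool --increments '[[[0,0,-1.2,0,0,0,1],[0,0,-3.6,0,0,0,1],[-4,0.4,-6.5,-1,0.1,0.2,1],[-7,1,-8,-2,0.15,0.4,1],[-10,1.3,-9,-3,0.2,0.6,1],[-12.46,1.6,-9.1,-3.45,0.22,0.74,1],[-12.46,1.6,-9.1,-3.45,0.22,0.74,1],[-12.46,1.6,-9.1,-3.45,0.22,0.74,1],[-12.46,1.6,-9.1,-3.45,0.22,0.74,1],[-12.46,1.6,-9.1,-3.45,0.22,0.74,1]]]'

```text
t: 24.28
tcp_pos: [0.6984, 0.0306, 0.2906]
tool_rot: [-0.001, 0.733, 0.68, -0.001]
contact_force: [-0.4, 0.1, 0.2]
width: 0.0214
grip_force: 30.0
```

```bash
python3 - <<'E'
from h import *
st();print(mx());T=tool(85.7);w=mw(32.3,22.5)
rows([(*w,223.5,T)])
E
```

```text
t 24.27 tcp [698.4  30.6 290.6] xang,z 85.76 [-0.002 -0.    -1.   ] F [-0.4  0.1  0.2] w 21.4 g 30.0 q [-0.07  0.67  0.87 -0.    1.6   0.01]
[31.8 23.4]
[-0.036, 0.027, 2.683, -0.011, 0.002, 0.006]
```

Emit:
servo_tool --increments '[[[-0.03,0.02,0.5,0,0,0,1],[-0.03,0.02,1.0,0,0,0,1],[-0.03,0.02,1.5,0,0,0,1],[-0.03,0.02,2,0,0,0,1],[-0.03,0.02,2.4,0,0,0,1],[-0.03,0.02,2.6,0,0,0,1],[-0.03,0.02,2.7,0,0,0,1],[-0.03,0.02,2.78,0,0,0,1],[-0.03,0.02,2.84,0,0,0,1]]]'

```text
t: 25.4
tcp_pos: [0.6993, 0.029, 0.2223]
tool_rot: [0.001, 0.733, 0.68, 0.0]
contact_force: [-5.5, 2.1, 12.0]
width: 0.0212
grip_force: 30.0
```

```bash
python3 -c "
from h import *
st();print(mx())"
```

```text
t 25.4 tcp [699.3  29.  222.3] xang,z 85.74 [ 0.002 -0.001 -1.   ] F [-5.5  2.1 12. ] w 21.2 g 30.0 q [-0.07  0.7   1.   -0.    1.44  0.01]
[32.8 21.9]
```

Seated (12 N, z=222). Release, rise, go to the third tube.

Emit:
servo_tool --increments '[[[0,-0.04,-0.1,0,0,0,0.95],[0,-0.04,-0.1,0,0,0,0.8],[0,-0.04,-0.1,0,0,0,0.6],[0,-0.04,-0.1,0,0,0,0.45],[0,-0.04,-0.1,0,0,0,0.45],[0,-0.04,-1,0,0,0,0.45],[0,-0.04,-3,0,0,0,0.45],[0,-0.04,-4,0,0,0,0.45]]]'

```text
t: 26.4
tcp_pos: [0.6989, 0.029, 0.3237]
tool_rot: [0.002, 0.733, 0.68, 0.001]
contact_force: [0.1, -0.4, 0.1]
width: 0.0504
grip_force: 0.0
```

```bash
python3 -c "
from h import *
st();a=snap('scene','s7')
T=tool(93.3,.6)
rows([(*grasp((513.8,379.5,123.2),80),T)])"
```

```text
t 26.4 tcp [698.9  29.  323.7] xang,z 85.74 [ 0.004 -0.001 -1.   ] F [ 0.1 -0.4  0.1] w 50.4 g 0.0 q [-0.07  0.66  0.8  -0.    1.68  0.01]
[13.692, -6.564, 5.228, 3.482, -0.218, -0.736]
```

Emit:
servo_tool --increments '[[[5,-3,1,0.6,0,0,0.45],[9,-5,2,1.5,-0.1,-0.3,0.45],[13.69,-6.56,3,2.5,-0.15,-0.5,0.45],[13.69,-6.56,5.2,3.46,-0.22,-0.74,0.45],[13.69,-6.56,5.2,3.46,-0.22,-0.74,0.45],[13.69,-6.56,5.2,3.46,-0.22,-0.74,0.45],[13.69,-6.56,5.2,3.46,-0.22,-0.74,0.45],[13.69,-6.56,5.2,3.46,-0.22,-0.74,0.45],[13.69,-6.56,5.2,3.46,-0.22,-0.74,0.45]]]'

```text
t: 27.58
tcp_pos: [0.5612, 0.381, 0.1911]
tool_rot: [-0.204, 0.656, 0.694, -0.216]
contact_force: [-0.2, 0.1, 0.4]
width: 0.0504
grip_force: 0.0
```

```bash
python3 - <<'E'
from h import *
st();c=snap('wrist','w8')
im=c['img'].astype(int);m=((im[...,1]-np.maximum(im[...,0],im[...,2]))>40).astype(np.uint8)
n,_,s,ct=cv2.connectedComponentsWithStats(m)
for i in range(1,n):
    if s[i,4]>60: print(s[i],ct[i].round(1))
T=tool(93.3,.6)
print(proj(c,(.5138,.3795,.1232)))
rows([(*grasp((513.8,379.5,123.2),0),T)])
E
```

```text
t 27.57 tcp [561.2 381.  191.1] xang,z 93.24 [-0.566 -0.031 -0.824] F [-0.2  0.1  0.4] w 50.4 g 0.0 q [0.4  1.06 0.49 0.23 2.15 0.41]
[262 204  28  31 672] [275.5 219.2]
[276.30360363 218.76671765]
[0.057, -0.027, 3.087, -0.016, -0.011, -0.004]
```

Emit:
servo_tool --increments '[[[0.05,-0.03,1.2,0,0,0,0.45],[0.05,-0.03,2.3,0,0,0,0.45],[0.05,-0.03,2.9,0,0,0,0.45],[0.05,-0.03,3.09,0,0,0,0.5],[0.05,-0.03,3.09,0,0,0,0.7],[0.05,-0.03,3.09,0,0,0,1],[0.05,-0.03,3.09,0,0,0,1],[0.05,-0.03,3.09,0,0,0,1],[0.05,-0.03,3.09,0,0,0,1],[0.05,-0.03,3.09,0,0,0,1]]]'

```text
t: 28.88
tcp_pos: [0.5159, 0.3812, 0.1274]
tool_rot: [-0.204, 0.655, 0.695, -0.216]
contact_force: [2.8, -0.2, 3.0]
width: 0.0209
grip_force: 30.0
```

```bash
python3 - <<'E'
from h import *
st();T=tool(85.7);w=mw(31.8,66.9)
rows([(*w,292,T)])
E
```

```text
t 28.88 tcp [515.9 381.2 127.4] xang,z 93.34 [-0.567 -0.032 -0.823] F [ 2.8 -0.2  3. ] w 20.9 g 30.0 q [0.42 0.99 0.81 0.22 1.91 0.38]
[-12.696, 1.772, -9.24, -3.455, 0.224, 0.743]
```

Emit:
servo_tool --increments '[[[0,0,-1.2,0,0,0,1],[0,0,-3.6,0,0,0,1],[-4,0.4,-6.5,-1,0.1,0.2,1],[-7,1,-8,-2,0.15,0.4,1],[-10,1.4,-9.1,-3,0.2,0.6,1],[-12.7,1.77,-9.24,-3.46,0.22,0.74,1],[-12.7,1.77,-9.24,-3.46,0.22,0.74,1],[-12.7,1.77,-9.24,-3.46,0.22,0.74,1],[-12.7,1.77,-9.24,-3.46,0.22,0.74,1],[-12.7,1.77,-9.24,-3.46,0.22,0.74,1]]]'

```text
t: 30.12
tcp_pos: [0.7011, 0.0745, 0.2907]
tool_rot: [-0.001, 0.733, 0.68, -0.001]
contact_force: [-1.1, 1.4, 0.1]
width: 0.0208
grip_force: 30.0
```

```bash
python3 - <<'E'
from h import *
st();print(mx());T=tool(85.7);w=mw(31.8,66.9)
rows([(*w,223.5,T)])
E
```

```text
t 30.12 tcp [701.1  74.5 290.7] xang,z 85.75 [-0.002 -0.    -1.   ] F [-1.1  1.4  0.1] w 20.8 g 30.0 q [-0.    0.69  0.84 -0.    1.61  0.07]
[31.2 67.5]
[-0.021, 0.03, 2.689, -0.012, 0.003, 0.005]
```

Emit:
servo_tool --increments '[[[-0.02,0.01,0.5,0,0,0,1],[-0.02,0.01,1.0,0,0,0,1],[-0.02,0.01,1.5,0,0,0,1],[-0.02,0.01,2,0,0,0,1],[-0.02,0.01,2.4,0,0,0,1],[-0.02,0.01,2.6,0,0,0,1],[-0.02,0.01,2.7,0,0,0,1],[-0.02,0.01,2.78,0,0,0,1],[-0.02,0.01,2.84,0,0,0,1]]]'

```text
t: 31.25
tcp_pos: [0.7018, 0.0734, 0.2221]
tool_rot: [0.001, 0.733, 0.68, 0.0]
contact_force: [-4.7, 1.0, 11.0]
width: 0.0211
grip_force: 30.0
```

```bash
python3 -c "
from h import *
st();print(mx())"
```

```text
t 31.25 tcp [701.8  73.4 222.1] xang,z 85.75 [ 0.001 -0.001 -1.   ] F [-4.7  1.  11. ] w 21.1 g 30.0 q [-0.    0.71  0.98 -0.    1.45  0.07]
[31.9 66.4]
```

Emit:
servo_tool --increments '[[[0,-0.04,-0.1,0,0,0,0.95],[0,-0.04,-0.1,0,0,0,0.8],[0,-0.04,-0.1,0,0,0,0.6],[0,-0.04,-0.1,0,0,0,0.45],[0,-0.04,-0.1,0,0,0,0.45],[0,-0.04,-1,0,0,0,0.45],[0,-0.04,-3,0,0,0,0.45],[0,-0.04,-4,0,0,0,0.45]]]'

```text
t: 32.25
tcp_pos: [0.7014, 0.0734, 0.3239]
tool_rot: [0.002, 0.733, 0.68, 0.001]
contact_force: [0.2, -0.3, 0.3]
width: 0.0506
grip_force: 0.0
```

```bash
python3 -c "
from h import *
st()
rows([(480,57,260,tool(175.7))])"
```

```text
t 32.25 tcp [701.4  73.4 323.9] xang,z 85.74 [ 0.004 -0.001 -1.   ] F [ 0.2 -0.3  0.3] w 50.6 g 0.0 q [-0.    0.68  0.77 -0.    1.69  0.07]
[-1.309, -8.792, 2.518, 0.016, 0.023, -8.996]
```

Emit:
servo_tool --increments '[[[-1.3,-4,0,0,0,-1,0.45],[-1.3,-8.79,0,0,0,-3,0.45],[-1.3,-8.79,1,0,0,-5,0.45],[-1.3,-8.79,2.5,0,0,-9,0.45],[-1.3,-8.79,2.5,0,0,-9,0.45],[-1.3,-8.79,2.5,0,0,-9,0.45],[-1.3,-8.79,2.5,0,0,-9,0.45],[-1.3,-8.79,2.5,0,0,-9,0.45],[-1.3,-8.79,2.5,0,0,-9,0.45],[-1.3,-8.79,2.5,0,0,-9,0.45],[-1.3,-8.79,2.5,0,0,-9,0.45]]]'

```text
t: 33.62
tcp_pos: [0.4793, 0.0572, 0.2582]
tool_rot: [0.0, 0.038, 0.999, -0.001]
contact_force: [-0.1, -0.6, 0.0]
width: 0.0506
grip_force: 0.0
```

```bash
python3 - <<'E'
from h import *
st();a=snap('scene','s9');b=snap('wrist','w9')
o=np.zeros((600,800,3),np.uint8)
o[:300,:600]=cv2.resize(a['img'][180:280,210:410],None,fx=3,fy=3,interpolation=cv2.INTER_CUBIC)
o[300:,:600]=cv2.convertScaleAbs(cv2.resize(b['img'][120:270,130:430],None,fx=2,fy=2,interpolation=cv2.INTER_CUBIC),alpha=1.4,beta=10)
cv2.imwrite('pics/c9.png',o)
E
```

```text
t 33.62 tcp [479.3  57.2 258.2] xang,z 175.64 [ 0.    -0.001 -1.   ] F [-0.1 -0.6  0. ] w 50.6 g 0.0 q [-0.04  0.26  1.62 -0.    1.26 -1.53]
```

View pics/c9.png

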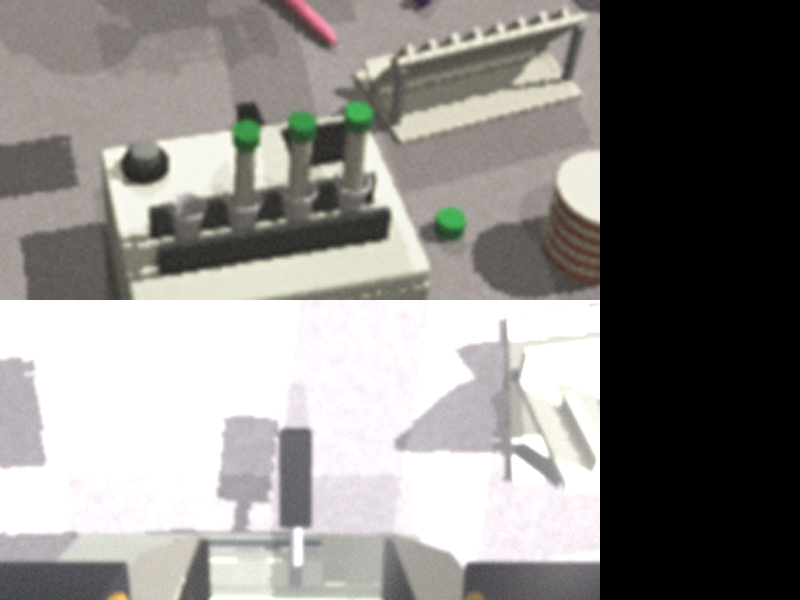

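All three tubes stand seated in cups 1 to 3 and the rack is empty. The rod is still in the hole, its handle from (277,185) to (277,232) in the wrist image. Now to work out the regrasp.

```bash
python3 - <<'E'
from h import *
c=cal('w9')
f=ray(c,277.7,232.5,.056)*1000;r=ray(c,277.7,185.5,.05)*1000
print(f,r,(f+r)/2,mx((f+r)/2000))
p,R=cur()
# pose at release: tcp (514.4,53.9,60.8), z=(.105,-.008,-.994)
Rg=tool(175.7)*Ro.from_rotvec([0,-np.radians(6),0]);print(Rg.as_matrix()[:,2])
g=np.array([514.4,54,60.8]);a=-Rg.as_matrix()[:,2]
rows([(*(g+80*a),Rg),(*g,Rg)])
E
```

```text
[537.90355997  52.26284029  56.        ] [481.1505621   56.59244782  50.        ] [509.52706103  54.42764405  53.        ] [-158.4   33. ]
[ 0.10423423 -0.00783741 -0.9945219 ]
[-1.079, -0.02, 4.712, -0.006, -0.601, -0.002]
[-1.414, -0.016, 7.894, -0.006, -0.601, -0.002]
```

Emit:
servo_tool --increments '[[[-1.08,0,2,0,-0.6,0,0.45],[-1.08,0,4.7,0,-0.6,0,0.45],[-1.3,0,6.8,0,-0.6,0,0.45],[-1.41,0,7.9,0,-0.6,0,0.45],[-1.41,0,7.9,0,-0.6,0,0.7],[-1.41,0,7.9,0,-0.6,0,1],[-1.41,0,7.9,0,-0.6,0,1],[-1.41,0,7.9,0,-0.6,0,1],[-1.41,0,7.9,0,-0.6,0,1],[-1.41,0,7.9,0,-0.6,0,1]]]'

```text
t: 34.98
tcp_pos: [0.5151, 0.0544, 0.0614]
tool_rot: [0.053, 0.037, 0.998, -0.002]
contact_force: [0.5, -0.5, 5.8]
width: 0.0197
grip_force: 30.0
```

Emit:
servo_tool --increments '[[[0,0,0,0,0,0,1],[0.05,0,-0.13,0,0.2,0,1],[0.1,0,-0.26,0,0.4,0,1],[0.1,0,-0.35,0,0.6,0,1],[0.1,0,-0.35,0,0.6,0,1]]]'

```text
t: 35.6
tcp_pos: [0.511, 0.0547, 0.0688]
tool_rot: [-0.0, 0.037, 0.999, -0.0]
contact_force: [0.3, 0.3, -1.2]
width: 0.0198
grip_force: 30.0
```

```bash
python3 - <<'E'
from h import *
st();print(mx())
p,R=cur();w=mw(-245,33);T=tool(175.7);rows([(*w,70,T)])
E
```

```text
t 35.6 tcp [511.   54.7  68.8] xang,z 175.74 [-0.001 -0.001 -1.   ] F [ 0.3  0.3 -1.2] w 19.8 g 30.0 q [-0.04  0.55  1.78 -0.    0.82 -1.54]
[-157.    33.5]
[3.521, -0.016, -0.048, -0.005, -0.003, 0.004]
```

Emit:
servo_tool --increments '[[[0.5,0,0,0,0,0,1],[1.5,0,0,0,0,0,1],[2.5,0,0,0,0,0,1],[3.6,0,0,0,0,0,1],[4,0,0,0,0,0,1],[4,0,-2,0,0,0,1],[4,0,-3,0,0,0,1],[4,0,-3,0,0,0,1]]]'

```text
t: 36.6
tcp_pos: [0.4125, 0.0622, 0.1456]
tool_rot: [0.002, 0.037, 0.999, -0.0]
contact_force: [0.2, 0.7, -0.6]
width: 0.0194
grip_force: 30.0
```

```bash
python3 - <<'E'
from h import *
st();print(mx());T=tool(178.5)
rows([(456,-301,142,T),(456,-301,42,T)])
E
```

```text
t 36.6 tcp [412.5  62.2 145.6] xang,z 175.74 [ 0.005 -0.001 -1.   ] F [ 0.2  0.7 -0.6] w 19.4 g 30.0 q [-0.03  0.28  1.96 -0.    0.9  -1.53]
[-255.7   33.5]
[-2.813, -14.359, 0.17, -0.005, 0.027, -0.276]
[-2.794, -14.356, 4.17, -0.005, 0.027, -0.276]
```

Emit:
servo_tool --increments '[[[-2.8,-14.36,0,0,0,-0.28,1],[-2.8,-14.36,0,0,0,-0.28,1],[-2.8,-14.36,0,0,0,-0.28,1],[-2.8,-14.36,0,0,0,-0.28,1],[-2.8,-14.36,0,0,0,-0.28,1],[-2.8,-14.36,0,0,0,-0.28,1],[-2.8,-14.36,0,0,0,-0.28,1],[-2.8,-14.36,2,0,0,-0.28,1],[-2.8,-14.36,3.5,0,0,-0.28,1],[-2.8,-14.36,4.1,0,0,-0.28,1],[-2.8,-14.36,4.1,0,0,-0.28,1]]]'

```text
t: 37.98
tcp_pos: [0.4541, -0.3002, 0.0412]
tool_rot: [-0.001, 0.012, 1.0, 0.0]
contact_force: [-0.4, -0.3, -0.5]
width: 0.0199
grip_force: 30.0
```

Emit:
servo_tool --increments '[[[0,0,0.1,0,0,0,1],[0,0,0.2,0,0,0,1],[0,0,0.3,0,0,0,1],[0,0,0.34,0,0,0,1],[0,0,0.34,0,0,0,1]]]'

```text
t: 38.6
tcp_pos: [0.4553, -0.3016, 0.0379]
tool_rot: [0.001, 0.013, 1.0, -0.002]
contact_force: [-6.9, 7.1, 31.9]
width: 0.0195
grip_force: 30.0
```

Contact came early, at z≈40, because the handle sits a little lower in the regrasp. I'll ease off to near zero force and open gently.

Emit:
servo_tool --increments '[[[0,0,-0.2,0,0,0,1],[0,0,-0.3,0,0,0,1],[0,0,-0.28,0,0,0,0.9],[0,0,-0.28,0,0,0,0.75],[0,0,-0.28,0,0,0,0.5],[0,0,-0.28,0,0,0,0.4],[0,0,-2,0,0,0,0.4],[0,0,-4.5,0,0,0,0.4],[0,0,-6.5,0,0,0,0.4],[0,0,-6.5,0,0,0,0.4]]]'

```text
t: 39.85
tcp_pos: [0.456, -0.3023, 0.2002]
tool_rot: [0.003, 0.013, 1.0, -0.003]
contact_force: [0.4, 0.0, 0.2]
width: 0.0549
grip_force: 0.0
```

```bash
python3 - <<'E'
from h import *
st();b=snap('wrist','w10');c=snap('top','t10')
o=np.zeros((600,800,3),np.uint8)
o[:420,:420]=cv2.convertScaleAbs(b['img'][:,60:480],alpha=1.6,beta=20)
o[:360,430:690]=cv2.convertScaleAbs(cv2.resize(c['img'][172:262,358:423],None,fx=4,fy=4),alpha=1.6,beta=20)
cv2.imwrite('pics/c10.png',o)
w=mw(-68,-85);print(w);rows([(w[0],w[1],230,tool(175.7))])
E
```

```text
t 39.85 tcp [ 456.  -302.3  200.2] xang,z 178.55 [ 0.006 -0.007 -1.   ] F [0.4 0.  0.2] w 54.9 g 0.0 q [-0.73  0.42  1.55 -0.    1.16 -2.27]
[590.81821914 -70.06218293]
[-5.229, 9.362, -1.381, -0.006, -0.001, 0.284]
```

View pics/c10.png

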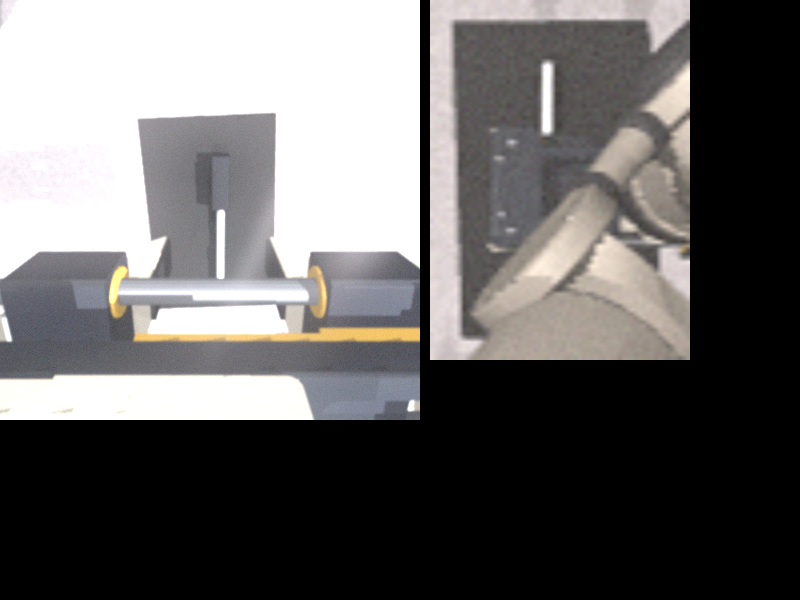

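The rod lies on the mat with its handle at (220,180) and its tip at (220,278) in the left view, along the mat's axis as at the start. Now the start button, with closed fingers.

Emit:
servo_tool --increments '[[[-2,4,-1.5,0,0,0.28,1],[-5.23,9.36,-1.4,0,0,0.28,1],[-5.23,9.36,-1.4,0,0,0.28,1],[-5.23,9.36,-1.4,0,0,0.28,1],[-5.23,9.36,-1.4,0,0,0.28,1],[-5.23,9.36,-1.4,0,0,0.28,1],[-5.23,9.36,0,0,0,0.28,1],[-5.23,9.36,1.4,0,0,0.28,1],[-5.23,9.36,1.4,0,0,0.28,1]]]'

```text
t: 41.08
tcp_pos: [0.5884, -0.0716, 0.1574]
tool_rot: [-0.004, 0.038, 0.999, 0.0]
contact_force: [0.6, -1.0, 0.0]
width: 0.0007
grip_force: 0.0
```

```bash
python3 - <<'E'
from h import *
st();print(mx());a=snap('scene','s11');snap('top','t11')
cv2.imwrite('pics/c11.png',cv2.resize(a['img'][160:300,130:350],None,fx=3.5,fy=3.5,interpolation=cv2.INTER_CUBIC))
rows([(*mw(-68,-85),155,tool(175.7))])
E
```

```text
t 41.08 tcp [588.4 -71.6 157.4] xang,z 175.63 [-0.008  0.    -1.   ] F [ 0.6 -1.   0. ] w 0.7 g 0.0 q [-0.25  0.55  1.46 -0.    1.14 -1.74]
[-70.3 -86.8]
[0.005, 0.065, 0.242, -0.007, -0.004, -0.005]
```

View pics/c11.png

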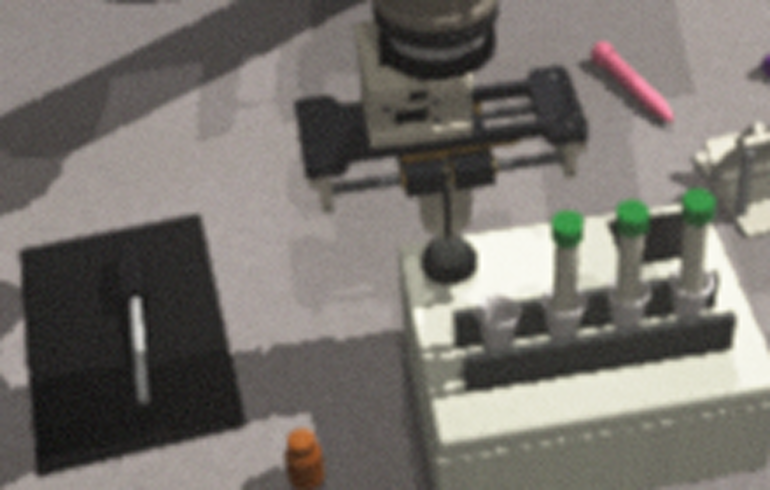

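The fingers are straight above the button, the rod lies on the mat and the tubes stand upright. Descending slowly.

Emit:
servo_tool --increments '[[[0,0.06,0.2,0,0,0,1],[0,0.06,0.35,0,0,0,1],[0,0.06,0.45,0,0,0,1],[0,0.06,0.55,0,0,0,1],[0,0.06,0.6,0,0,0,1],[0,0.06,0.6,0,0,0,1]]]'

```text
t: 41.92
tcp_pos: [0.5911, -0.0689, 0.1456]
tool_rot: [-0.0, 0.037, 0.999, -0.0]
contact_force: [0.1, 0.3, -0.5]
width: 0.0007
grip_force: 0.0
```

Emit:
servo_tool --increments '[[[0,0,0.1,0,0,0,1],[0,0,0.2,0,0,0,1],[0,0,0.3,0,0,0,1],[0,0,0.36,0,0,0,1],[0,0,0.36,0,0,0,1]]]'

```text
t: 42.55
tcp_pos: [0.5914, -0.0689, 0.1369]
tool_rot: [0.0, 0.037, 0.999, -0.001]
contact_force: [-0.2, 0.7, 4.5]
width: 0.0007
grip_force: 2.3
```

Emit:
servo_tool --increments '[[[0,0,0.08,0,0,0,1],[0,0,0.16,0,0,0,1],[0,0,0.22,0,0,0,1],[0,0,0.22,0,0,0,1]]]'

```text
t: 43.05
tcp_pos: [0.5915, -0.0689, 0.1357]
tool_rot: [0.002, 0.037, 0.999, -0.001]
contact_force: [-10.5, 2.3, 31.6]
width: 0.0001
grip_force: 15.9
```

Hard stop reached (31 N, no further travel), so the button is fully down. Lifting clear.

Emit:
servo_tool --increments '[[[0,0,-0.3,0,0,0,1],[0,0,-1.5,0,0,0,1],[0,0,-4,0,0,0,1],[2,0,-6,0,0,0,1],[4,0,-6,0,0,0,1],[4,0,-6,0,0,0,1],[4,0,-6,0,0,0,1],[4,0,-6,0,0,0,1]]]'

```text
t: 44.05
tcp_pos: [0.4923, -0.0615, 0.2806]
tool_rot: [-0.0, 0.037, 0.999, -0.0]
contact_force: [0.5, 0.3, 0.2]
width: 0.0001
grip_force: 0.0
```

```bash
python3 - <<'E'
from h import *
st();a=snap('scene','s12')
cv2.imwrite('pics/c12.png',cv2.resize(a['img'][160:300,130:350],None,fx=3.5,fy=3.5,interpolation=cv2.INTER_CUBIC))
E
```

```text
t 44.05 tcp [492.3 -61.5 280.6] xang,z 175.74 [-0.001 -0.001 -1.   ] F [0.5 0.3 0.2] w 0.1 g 0.0 q [-0.28  0.27  1.55 -0.    1.33 -1.77]
```

View pics/c12.png

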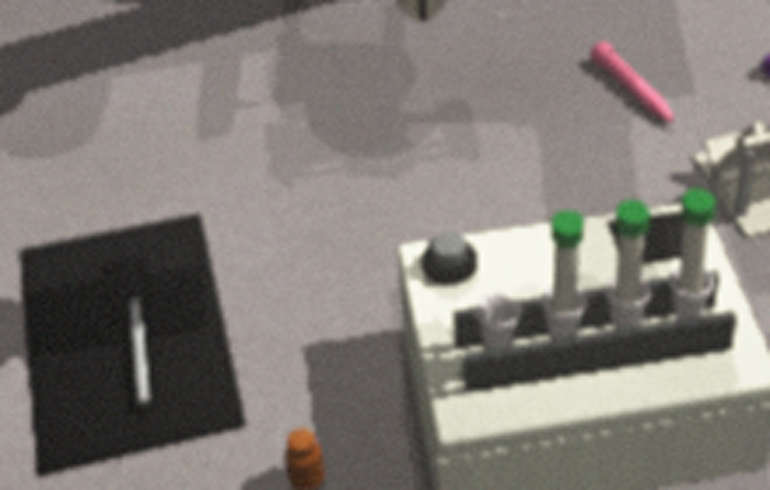

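The button is up, the tubes stand in cups 1 to 3, the rod lies on its mat and the robot is clear of everything. Handing in.

```bash
python3 -c "
from plant import robot
print(robot.job_done())"
```

```text
the job is handed in; nothing more can be done
None
```

The job is handed in at about 44 s of the 210 s allowed: the rod was pushed home, three tubes were seated in cups 1 to 3, the rod was laid back on its mat, and the start button was pressed fully and came up; the hand-in returned no verdict.

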